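Press the spindle bushing into the record player's bearing housing

TASK

Pick up the flanged bronze bushing, start its plain end upright in the bore of the aluminium bearing housing, and press it down until its shoulder is fully home, flush on the housing's top. Once it has bottomed, keep a steady push of about 20 N on it for at least half a second, never letting it bear on the housing with more than 35 N, then let go. Leave the mug, the spindle cap and the record weight where they are.

Things in the scene. Friction and masses are not known exactly. Their poses are not given: they have to be found in the camera images.
- bushing: Bronze bushing, 57 mm tall, 0.2 kg, standing on its plain end. From below: plain sleeve 28 mm diameter, 26 mm long (lowest 1.5 mm stepped to 25 mm); shoulder 44 mm diameter, 5 mm thick, underside 26 mm above the origin; neck 28 mm diameter, 31 to 57 mm above the origin, to grip from above. Origin: centre of the plain end's face, on the shelf (z = 0) at the start; z up the axis to the neck.
- housing: Fixed aluminium block 120 x 120 x 45 mm on levelling feet, underside 4 to 14 mm above the shelf; a low screw head in each top corner, an upright bore through its middle. Four sprung leaves in the bore squeeze the sleeve: it enters freely for about 8 mm, then slides only under a push of roughly 3 to 8 N (hidden friction) and stays where it is left. Origin: centre of its underside, z up.
- bore_mouth (a point): Centre of the bore's mouth in the housing's top face, 49 to 59 mm above the shelf, z up. Bore 29 mm in diameter (1 mm more than the sleeve), right through, rim chamfered 1.5 mm. Seated, the shoulder's underside lies on the top face and the bushing's origin is 26 mm below this point. Face and shoulder are rigid: the push climbs steeply once bottomed.
- cap: Black plastic spindle cap, a low cone-topped disc 38 mm in diameter and 25 mm high, standing on the shelf; a bystander. Origin: centre of its underside.
- weight: Chromed record weight, a disc 76 mm in diameter with a knob on top, 50 mm high in all; a bystander. Origin: centre of its underside.
- mug: White ceramic mug, 80 mm in diameter, 90 mm high, with a handle; a bystander. Origin: centre of its underside.
Things that resemble listed ones, but are neither listed nor needed, are in the scene too. What is shaped like the housing but orange or purple is not meant.

How it is judged:
By the outcome, as a careful person would: the job done as asked, in the order asked, and still so for the second after the job is handed in, with the robot touching nothing.
It also fails if it takes over 48 s, if anything falls off the work surface, if the arm or the gripper's body presses on something with over 40 N, if the wrist force passes 120 N, or if a joint passes its speed limit or range.

ROBOT

A 7-joint arm with a two-finger parallel gripper is mounted at the origin on the work surface. World frame = base frame: x ahead of the robot, y to its left, z up, the work surface at z = 0. Lengths are in m, angles in rad, forces in N, time in s.
With the tool pointing down it reaches from about 0.4 to 0.9 m from the base axis. Payload 5.6 kg.
Tool frame: the origin (TCP) lies at the very end of the fingers, on their centre line; the grasp point (between the pads) lies 19 mm behind it; z points along the fingers, y is the line along which they close (so a half turn about z gives the same grasp; the last joint's range is limited). The gripper opens to 92 mm and grips with 3 to 60 N. Pads are 20 mm wide; open, the fingers measure 128 mm over their backs; the gripper's body (75 mm by 189 mm) begins 69 mm behind the grasp point.
Start: joints at [1.067, 0.468, -0.012, 1.603, 0.006, 1.071, -0.056], TCP at [0.289, -0.582, 0.215] pointing down, gripper open.
Joint ranges: [-2.53, 2.53], [-0.31, 2.02], [-1.57, 1.55], [0.28, 2.44], [-1.29, 4.43], [0.15, 1.84], [-2.92, 2.92]. Speed limits (rad/s): [2.57, 2.57, 3.14, 3.14, 3.14, 3.14, 3.14].

INTERFACE

Orientations are given as [roll, pitch, yaw] about the fixed x, y, z axes, in that order (R = Rz(yaw) Ry(pitch) Rx(roll)).
In Python, from station import env gives the robot as it stands.
- The arm moves only by the tool move_arm, never from a script. Its argument "motion" is one flat list of numbers, 7 for each row, row after row: the shift along the tool's x, y, z as a fraction of full scale, then the turn, a rotation vector about the tool's x, y, z as a fraction of full scale, then the gripper's target within -1 to 1 (shut at 1, half-way at 0, fully open at -1). In form: [dx, dy, dz, ax, ay, az, hand, dx, dy, dz, ax, ay, az, hand, ...]. A call has 1 to 8 rows; each row is the pose to reach, as a shift and turn from the pose commanded when the call began, along the tool's axes at that moment; what a row does not reach only later rows make up. Full scale, the value 1, is 0.15 m for a shift and 1.5 rad for a turn. A row lasts 1/10 s, in which the tool goes at most 50 mm and 8.59 degrees, less where a joint would pass 70% of its speed; a pose out of reach is approached as far as the arm can. A call with a number of a shift or a turn outside -1 to 1 is refused whole. A call with a gripper value outside its range is refused whole. The fingers move at their own pace and stop on an object; the grip force is fixed at half the most. Time passes only in rows, so rows that repeat a pose let the fingers close. It gives the time, the measured TCP pose, the force, the opening and the grip force at its end, in the units of the state.
- env.observe(): the state, without advancing time (a new reading comes with each control period).
- env.read_camera(name): name is "scene" or "top" or "wrist"; returns a dict with "image" (384x512x3 uint8, blue, green, red), "fov_y" (degrees; the focal length in pixels is half the picture's height over the tangent of half this angle, whatever the lens; pixels are square), "cx", "cy" (the principal point, pixels), "R" (3x3) and "t" (3): a world point X has camera coordinates R X + t. Camera axes: x right, y down, z forward; pixel columns grow to the right and rows downward; lengths in m; the calibration is good to about 2 mm. A picture is of the moment at which its call begins. There is no depth.
- env.finish_job(): hands the job in; it is judged then, once.
Trained networks look in the newest picture that a camera, given by its name, has taken for a name from the list of things; names that differ only in an ending like _2 or _b are one class to them, and where a whole thing is asked for, a point or a joint stands for the part that bears it (a point fixed in the world has none). Each returns a list of dicts, best first, with "confidence" (0 to 1); they miss things now and then, are a little off and sometimes report something else, mostly with a low value. They report only what shows in the picture. A call takes as long as a camera call. They do not tell look-alikes from the thing itself.
- env.boxes_of(camera, query): "xyz" ([x, y, z] in m, in world coordinates, good to about 4 mm: the middle of the surface that is visible of it).
- env.outline_of(camera, query): "pixels" (384x512 bool, what is visible of it).
- env.mark_of(camera, query): "xyz" ([x, y, z] in m, in world coordinates, good to about 4 mm: a listed point, or the origin of a listed thing).
The state is a dict: "time": time; "joint_positions": joint angles; "qvel": joint speeds; "tau": joint torques, N m; "position": TCP position; "eef_rot": TCP orientation; "contact_force": force on the tool from outside, world axes, zero at the start; "ft_torque": the same for the moment, N m; "opening": finger opening in m; "gripper_force": force on a finger pad.
Only numpy, scipy, OpenCV 4.12 (cv2) and the standard library are available. Lean on these libraries where they do the work, as an engineer would, in place of code of your own. Each camera call takes 0.05 s, during which the arm holds its last target. There are 200 camera calls.

## Working session

There is one attempt and no reset: what is moved stays moved. The work goes in short steps, Python scripts to look and compute and a tool call to move; the robot and the scene stay as the last step left them, time stands still between calls to the robot, and variables do not carry over. Pictures are saved under pics/ and viewed, at most 10 in all, crops included, and the job is handed in when it is done.

Besides the shell and the picture viewer there is one more tool, called after ">>>" by a JSON object that holds its "api" and its "payload". move_arm: Moves the arm, as the interface text tells. Shift numbers are shares of 0.15 m and turn numbers shares of 1.5 rad, none past 1 either way. Its arguments: {"type":"object","properties":{"motion":{"type":"array"}},"required":["motion"]}

```bash
mkdir -p pics; cat > h.py <<'E'
import numpy as np, cv2
from station import env
def proj(c,X):
    f=384/2/np.tan(np.radians(c["fov_y"])/2); p=np.array(c["R"])@np.array(X)+np.array(c["t"])
    return np.round([c["cx"]+f*p[0]/p[2], c["cy"]+f*p[1]/p[2]],1)
def ray(c,u,v,z):
    f=384/2/np.tan(np.radians(c["fov_y"])/2); R=np.array(c["R"]);t=np.array(c["t"])
    o=-R.T@t; d=R.T@np.array([(u-c["cx"])/f,(v-c["cy"])/f,1]); return o+d*(z-o[2])/d[2]
E
python3 - <<'E'
from h import *
s=env.observe(); print({k:np.round(v,3).tolist() for k,v in s.items()})
ims=[]
for n in ["scene","top"]:
    c=env.read_camera(n); ims.append(c["image"])
    for q in ["bushing","housing","bore_mouth","cap","weight","mug"]:
        print(n,q,[(np.round(d["xyz"],3).tolist(),round(d["confidence"],2),proj(c,d["xyz"]).tolist()) for d in env.mark_of(n,q)])
cv2.imwrite("pics/a.png",cv2.resize(np.vstack(ims),(800,1200))[:600]);cv2.imwrite("pics/b.png",cv2.resize(ims[1],(800,600)))
E
```

```text
{'time': 0.0, 'joint_positions': [1.067, 0.468, -0.012, 1.604, 0.006, 1.071, -0.056], 'qvel': [-0.001, -0.001, -0.002, -0.001, -0.002, 0.001, -0.001], 'tau': [0.0, -52.056, -0.013, -24.374, -0.057, 0.017, 0.0], 'position': [0.289, -0.582, 0.214], 'eef_rot': [-3.14, 0.0, 0.461], 'contact_force': [-0.439, -0.482, 0.612], 'ft_torque': [-0.035, 0.033, 0.05], 'gripper_force': 0.0, 'opening': 0.092}
scene bushing [([0.65, -0.18, -0.002], 0.53, [232.7, 258.4])]
scene housing [([0.727, 0.06, 0.014], 0.69, [313.2, 232.2]), ([0.34, 0.091, 0.015], 0.62, [247.3, 149.7]), ([0.535, 0.091, 0.007], 0.6, [281.3, 186.9]), ([0.652, -0.178, -0.001], 0.48, [233.8, 258.5])]
scene bore_mouth [([0.728, 0.06, 0.06], 0.77, [315.8, 224.8]), ([0.535, 0.095, 0.053], 0.7, [283.3, 178.0]), ([0.341, 0.091, 0.056], 0.66, [247.4, 141.7])]
scene cap [([0.511, -0.19, 0.004], 0.66, [204.5, 225.5])]
scene weight [([0.523, -0.372, -0.001], 0.81, [152.5, 261.2])]
scene mug [([0.528, 0.389, 0.002], 0.57, [344.3, 148.0])]
top bushing [([0.652, -0.175, -0.001], 0.76, [310.3, 158.1])]
top housing [([0.532, 0.089, 0.006], 0.92, [209.0, 200.6]), ([0.728, 0.061, 0.017], 0.71, [221.6, 127.0]), ([0.343, 0.099, 0.016], 0.55, [202.4, 274.0]), ([0.517, -0.371, 0.006], 0.5, [386.1, 209.9])]
top bore_mouth [([0.73, 0.063, 0.058], 0.92, [219.7, 121.4]), ([0.536, 0.086, 0.055], 0.82, [208.6, 196.7]), ([0.34, 0.092, 0.062], 0.75, [202.9, 276.0])]
top cap [([0.518, -0.192, 0.0], 0.69, [316.7, 208.5])]
top weight [([0.518, -0.372, 0.003], 0.73, [385.9, 209.3])]
top mug [([0.527, 0.39, 0.003], 0.57, [94.5, 200.4])]
```

View pics/a.png

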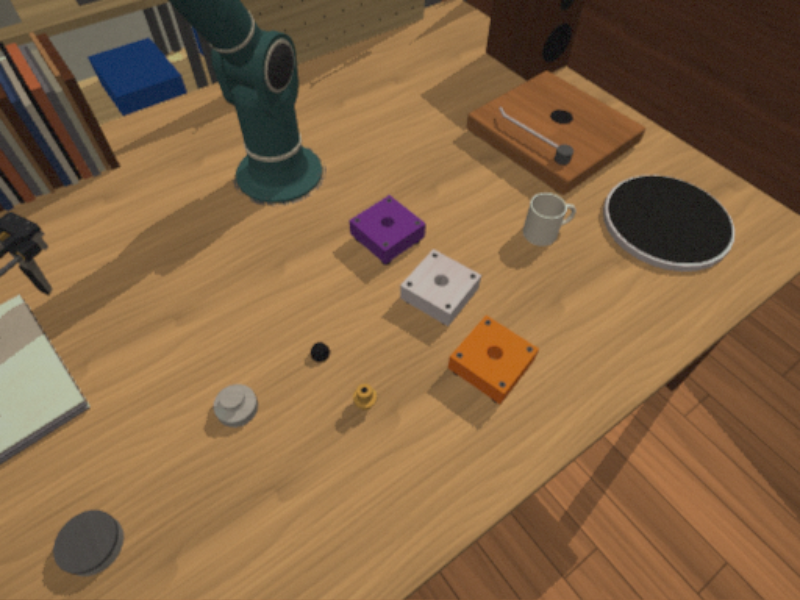

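View pics/b.png

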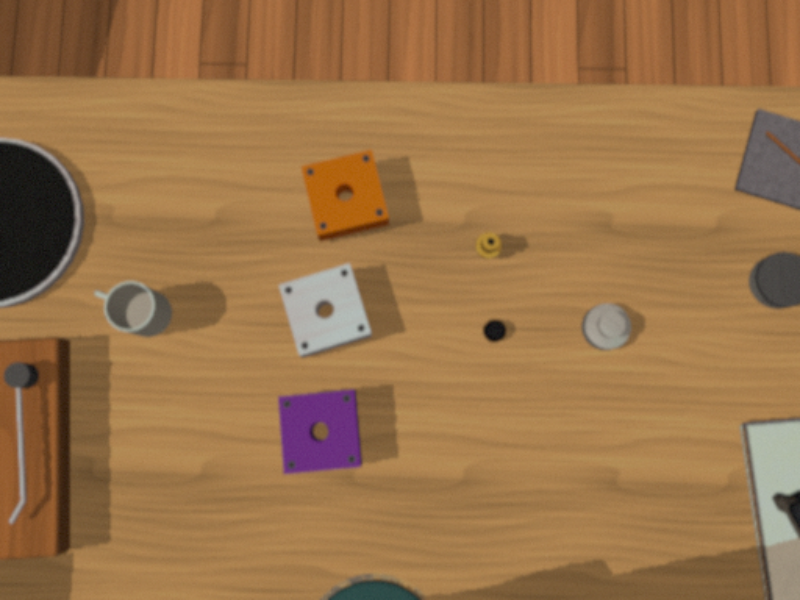

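Bushing candidates (scene, 800-px picture): brass part at (365,398), black cap at (320,352), chrome weight at (236,403) and dark disc at (90,541). The only flanged bronze part is (365,398). Housing candidates: purple (388,228), silver (440,285) and orange (494,357). The aluminium one is silver, at about (0.535, 0.09). I'll check both in one crop.

```bash
python3 - <<'E'
import cv2,numpy as np
a=cv2.imread("pics/a.png");r=lambda m:cv2.resize(m,(400,400),interpolation=cv2.INTER_CUBIC)
cv2.imwrite("pics/c.png",np.hstack([r(a[340:440,300:400]),r(a[235:335,390:490])]))
E
```

```text
(no output)
```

View pics/c.png

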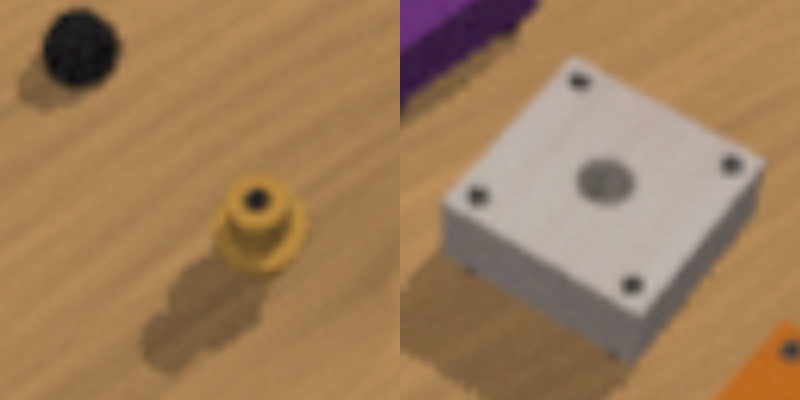

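>>> {"api": "move_arm", "payload": {"motion": [0.33,-0.13,0,0,0,0,-1,0.67,-0.27,0,0,0,0,-1,1,-0.4,0,0,0,0,-1,1,-0.4,0,0,0,0,-1]}}

```text
time: 1.1
position: [0.402, -0.456, 0.2149]
eef_rot: [-3.141, -0.003, 0.47]
contact_force: [0.5, -0.1, 0.5]
opening: 0.0921
gripper_force: 0.0
```

>>> {"api": "move_arm", "payload": {"motion": [0.33,-0.13,0,0,0,0,-1,0.67,-0.27,0,0,0,0,-1,1,-0.4,0,0,0,0,-1,1,-0.4,0,0,0,0,-1]}}

```text
time: 1.5
position: [0.5088, -0.3354, 0.2148]
eef_rot: [-3.14, -0.003, 0.469]
contact_force: [-0.2, 0.6, -0.2]
opening: 0.0919
gripper_force: 0.0
```

>>> {"api": "move_arm", "payload": {"motion": [0.3,-0.13,0,0,0,0,-1,0.6,-0.27,0,0,0,0,-1,0.9,-0.4,0.2,0,0,0,-1,0.9,-0.4,0.4,0,0,0,-1,0.9,-0.4,0.4,0,0,0,-1]}}

```text
time: 2.0
position: [0.5963, -0.2254, 0.15]
eef_rot: [-3.135, 0.006, 0.464]
contact_force: [-0.8, -0.7, -1.0]
opening: 0.0921
gripper_force: 0.0
```

The crop confirms both: the bronze flanged bushing (left, about (258,225)) and the silver housing with its bore (right, about (605,182)). The arm is moving slowly, so I'll look with the wrist camera from here.

```bash
cat >> h.py <<'E'
def tool(s,dw):
    from scipy.spatial.transform import Rotation as Ro
    return np.round(Ro.from_euler("xyz",s["eef_rot"]).inv().apply(dw)/0.15,3)
E
python3 - <<'E'
from h import *
c=env.read_camera("wrist"); s=env.observe()
print(s["position"],s["eef_rot"],np.abs(s["qvel"]).max())
for n in ["wrist"]:
  for q in ["bushing"]:
    for d in env.mark_of(n,q): print(d, proj(c,d["xyz"]), tool(s,np.array(d["xyz"])-s["position"]))
    for d in env.outline_of(n,q)[:1]:
      ys,xs=np.where(d["pixels"]); print(xs.min(),xs.max(),ys.min(),ys.max(),d["confidence"])
cv2.imwrite("pics/d.png",c["image"])
E
```

```text
[ 0.59683851 -0.2278002   0.15251451] [-3.13857655  0.00420342  0.46094905] 0.04949475246420933
{'xyz': [0.6515, -0.1726, 0.0004], 'confidence': 0.97} [237.2 108.7] [ 0.494 -0.164  1.013]
214 261 87 137 0.68
```

View pics/d.png

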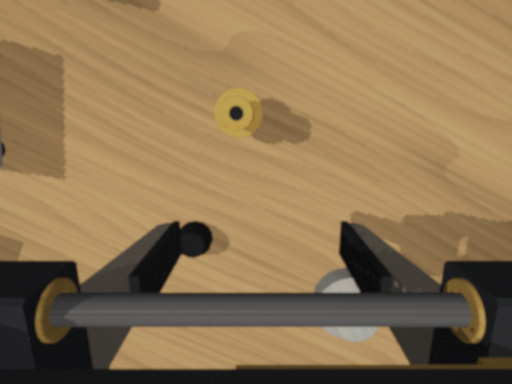

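The wrist picture shows the bushing's flange centred at about (238,112) and its top hole at (236,113). The cap at (195,238) lies beside the left finger. I'll fix the position from those pixels.

```bash
python3 - <<'E'
from h import *
c=env.read_camera("wrist"); s=env.observe()
g=cv2.cvtColor(c["image"],cv2.COLOR_BGR2GRAY)
m=(g[95:130,218:256]<45); y,x=np.where(m); u,v=x.mean()+218,y.mean()+95
o=env.outline_of("wrist","bushing")[0]["pixels"]; ct=max(cv2.findContours(o.astype(np.uint8),0,1)[0],key=len); e=cv2.minEnclosingCircle(ct)
for p in [ray(c,u,v,.057),ray(c,*e[0],.031)]: print(p,tool(s,p-s["position"]))
print(u,v,e,s["position"])
E
```

```text
[ 0.64952723 -0.1769387   0.057     ] [ 0.461 -0.171  0.662]
[ 0.65005615 -0.17634114  0.031     ] [ 0.465 -0.173  0.836]
228.632183908046 113.32183908045977 ((231.0, 112.5), 24.824481964111328) [ 0.59864859 -0.23023856  0.15637189]
```

>>> {"api": "move_arm", "payload": {"motion": [0.2,-0.08,0,0,0,0,-1,0.465,-0.172,0,0,0,0,-1,0.465,-0.172,0.3,0,0,0,-1,0.465,-0.172,0.45,0,0,0,-1,0.465,-0.172,0.45,0,0,0,-1,0.465,-0.172,0.45,0,0,0,-1]}}

```text
time: 2.85
position: [0.6502, -0.1749, 0.0886]
eef_rot: [3.14, -0.001, 0.459]
contact_force: [-0.3, 0.0, -0.0]
opening: 0.092
gripper_force: 0.0
```

```bash
python3 - <<'E'
from h import *
c=env.read_camera("wrist"); s=env.observe()
print(s["position"],s["eef_rot"])
print("tcp",proj(c,s["position"]),"neck",proj(c,[.65,-.1765,.057]))
o=env.outline_of("wrist","bushing")
for d in o[:1]:
  y,x=np.where(d["pixels"]); print(x.min(),x.max(),y.min(),y.max())
for d in env.mark_of("wrist","bushing"): print(d,tool(s,np.array(d["xyz"])-s["position"]))
cv2.imwrite("pics/e.png",c["image"])
E
```

```text
[ 0.65080205 -0.17484247  0.08944418] [ 3.13912385e+00 -2.49897450e-03  4.59198841e-01]
tcp [258.9 236.8] neck [260.6 220.7]
{'xyz': [0.6519, -0.1717, 0.0032], 'confidence': 0.59} [ 0.014 -0.017  0.575]
```

View pics/e.png

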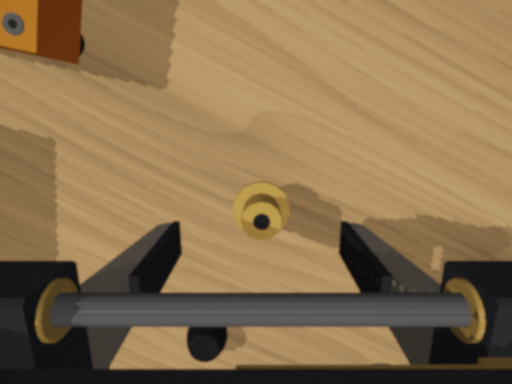

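Hole at (261,222) against a predicted (260.6,220.7), so the gripper is centred. The cap is clear at (207,343). I'll descend and grip.

>>> {"api": "move_arm", "payload": {"motion": [0,0,0.2,0,0,0,-1,0,0,0.36,0,0,0,-1,0,0,0.36,0,0,0,-1,0,0,0.36,0,0,0,1,0,0,0.36,0,0,0,1,0,0,0.36,0,0,0,1,0,0,0.36,0,0,0,1,0,0,0.36,0,0,0,1]}}

```text
time: 3.8
position: [0.65, -0.1736, 0.0337]
eef_rot: [3.141, -0.001, 0.461]
contact_force: [-1.1, 0.1, -0.3]
opening: 0.0538
gripper_force: 0.0
```

>>> {"api": "move_arm", "payload": {"motion": [0,0,0,0,0,0,1,0,0,0,0,0,0,1,0,0,0,0,0,0,1]}}

```text
time: 4.1
position: [0.6497, -0.1737, 0.0331]
eef_rot: [3.141, -0.0, 0.461]
contact_force: [0.8, -1.6, 1.1]
opening: 0.0299
gripper_force: 0.7
```

>>> {"api": "move_arm", "payload": {"motion": [0,0,0,0,0,0,1,0,0,0,0,0,0,1,0,0,-0.2,0,0,0,1,0,0,-0.5,0,0,0,1,0,0,-0.8,0,0,0,1,0,0,-0.8,0,0,0,1]}}

```text
time: 4.7
position: [0.6537, -0.174, 0.1601]
eef_rot: [3.134, -0.009, 0.461]
contact_force: [0.4, 0.6, -2.4]
opening: 0.027
gripper_force: 29.8
```

>>> {"api": "move_arm", "payload": {"motion": [0.01,-0.2,0,0,0,0,1,0.02,-0.45,0,0,0,0,1,0.03,-0.7,0,0,0,0,1,0.05,-0.95,0,0,0,0,1,0.05,-0.95,0,0,0,0,1]}}

```text
time: 5.2
position: [0.5901, -0.0354, 0.1519]
eef_rot: [-3.137, 0.002, 0.469]
contact_force: [-0.5, 0.9, -2.2]
opening: 0.0272
gripper_force: 29.8
```

```bash
python3 - <<'E'
from h import *
c=env.read_camera("wrist"); s=env.observe()
print(s["position"],s["eef_rot"],s["opening"],s["gripper_force"],s["contact_force"])
for n in ["wrist","top","scene"]:
  if n!="wrist": env.read_camera(n)
  for d in env.mark_of(n,"bore_mouth"): print(n,np.round(d["xyz"],4),d["confidence"],proj(c,d["xyz"]),tool(s,np.array(d["xyz"])-s["position"]))
cv2.imwrite("pics/f.png",c["image"])
E
```

```text
[ 0.5913576  -0.03898395  0.15202803] [-3.13923116e+00  1.71414043e-03  4.66181999e-01] 0.027407394268813244 29.825302362442017 [ 0.42340078 -1.20912728 -2.19809918]
wrist [0.5299 0.0894 0.0596] 0.78 [ 98.8 192.8] [ 0.02  -0.947  0.618]
wrist [0.3424 0.0933 0.0585] 0.7 [ 32.1 352.9] [-1.085 -1.532  0.629]
top [0.344  0.0895 0.0609] 0.86 [ 34.5 355. ] [-1.087 -1.505  0.613]
top [0.7296 0.0621 0.0565] 0.62 [227.4 -25.5] [ 1.127 -0.186  0.635]
top [0.5375 0.0877 0.0568] 0.59 [105.2 185.3] [ 0.06  -0.914  0.637]
scene [0.732  0.0575 0.0619] 0.71 [233.8 -28.8] [ 1.128 -0.152  0.599]
scene [0.3384 0.0938 0.0554] 0.63 [ 32.6 353.4] [-1.107 -1.547  0.65 ]
scene [ 0.5137 -0.1889  0.0041] 0.61 [349.3 300.6] [-0.91   0.662  0.986]
scene [0.5357 0.0929 0.0501] 0.59 [102.6 182.7] [ 0.065 -0.951  0.682]
```

View pics/f.png

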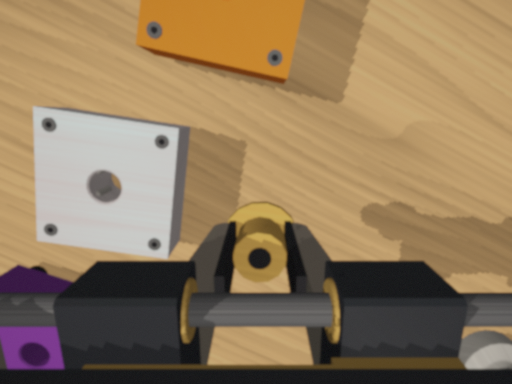

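The bushing is held (neck hole at (260,258)) and the silver housing's bore is at (104,186). I'll bring it closer, in front of the camera, and measure its pixels while moving so the views triangulate.

>>> {"api": "move_arm", "payload": {"motion": [-0.05,-0.25,0,0,0,0,1,-0.12,-0.5,0,0,0,0,1,-0.25,-0.75,0,0,0,0,1,-0.25,-0.93,0,0,0,0,1,-0.25,-0.93,0,0,0,0,1,-0.25,-0.93,0,0,0,0,1,-0.25,-0.93,0,0,0,0,1]}}

```text
time: 6.2
position: [0.4983, 0.0643, 0.1531]
eef_rot: [3.141, -0.0, 0.458]
contact_force: [1.2, -0.3, -3.0]
opening: 0.0272
gripper_force: 29.8
```

```bash
python3 - <<'E'
from h import *
P=[]
for k in range(3):
  c=env.read_camera("wrist"); s=env.observe(); P.append(s["position"])
  for d in env.mark_of("wrist","bore_mouth")[:2]: print(np.round(d["xyz"],4),d["confidence"],proj(c,d["xyz"]),tool(s,np.array(d["xyz"])-s["position"]))
print(np.round(P,4),s["eef_rot"],"bushing neck",proj(c,s["position"]+np.array([0,0,.0235])))
print("fov",c["fov_y"],c["cx"],c["cy"],"campos",-np.array(c["R"]).T@c["t"],c["R"])
cv2.imwrite("pics/g.png",c["image"])
E
```

```text
[0.5319 0.0862 0.0582] 0.93 [253.2 149.8] [ 0.266 -0.032  0.632]
[0.4992 0.0657 0.1236] 0.18 [257.3 218.5] [ 0.01  -0.006  0.196]
[0.5323 0.088  0.0561] 0.59 [251.8 148. ] [ 0.275 -0.038  0.645]
[0.5337 0.0882 0.0594] 0.75 [252.9 146.7] [ 0.284 -0.032  0.623]
[0.5376 0.0914 0.0074] 0.29 [252.9 136.3] [ 0.317 -0.039  0.97 ]
[[0.4982 0.0642 0.153 ]
 [0.4979 0.0646 0.1529]
 [0.4977 0.0651 0.1529]] [3.14158469e+00 2.55200264e-04 4.59293939e-01] bushing neck [257.7 255.1]
fov 62.85539576703113 259.875097016464 193.93020897435704 campos [0.56025736 0.09487076 0.32256185] [[ 4.44276387e-01 -8.95889767e-01 -1.31554711e-04]
 [-8.67900880e-01 -4.30432961e-01  2.47942592e-01]
 [-2.22185856e-01 -1.10040862e-01 -9.68774718e-01]]
```

View pics/g.png

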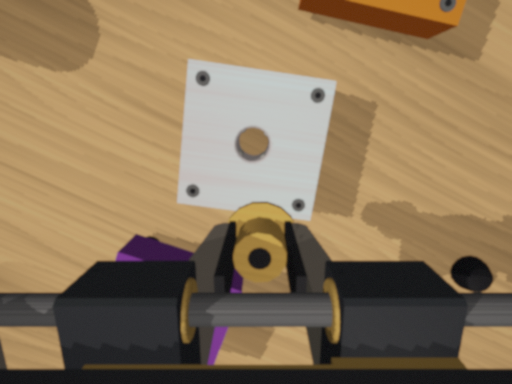

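Bore at about (252,143). The top-face corners are about (189,60), (336,80), (310,219) and (178,202), and the neck hole is at (260,258). I'll fit the housing's top square and compare it with the bushing's own axis in the same picture.

```bash
python3 - <<'E'
from h import *
from scipy.optimize import least_squares as LS
c=env.read_camera("wrist"); s=env.observe(); im=c["image"]; g=cv2.cvtColor(im,cv2.COLOR_BGR2GRAY)
hsv=cv2.cvtColor(im,cv2.COLOR_BGR2HSV); m=((hsv[...,1]<40)&(hsv[...,2]>150)).astype(np.uint8); m[225:]=0
ct=max(cv2.findContours(m,0,1)[0],key=cv2.contourArea); 
p=np.array([[189,60],[336,80],[310,219],[178,202]],float)
C=ct[:,0].astype(float)
# fit a line to contour points near each edge, intersect
L=[]
for i in range(4):
    a,b=p[i],p[(i+1)%4]; d=b-a; l=np.hypot(*d); t=((C-a)@d)/l**2; e=np.abs((C-a)@np.array([-d[1],d[0]])/l)
    q=C[(t>.1)&(t<.9)&(e<4)]; vx,vy,x,y=cv2.fitLine(q.astype(np.float32),cv2.DIST_HUBER,0,.01,.01).ravel(); L.append(np.cross([x,y,1],[x+vx,y+vy,1]))
K=[np.cross(L[i-1],L[i]) for i in range(4)]; K=np.array([k[:2]/k[2] for k in K]); print("corners",K.round(1).tolist())
q=np.array([[.06,.06],[.06,-.06],[-.06,-.06],[-.06,.06]])
def pr(v):
    R=np.array([[np.cos(v[3]),-np.sin(v[3])],[np.sin(v[3]),np.cos(v[3])]]); return np.array([proj(c,[*(R@k+v[:2]),v[2]]) for k in q])
import h; f=384/2/np.tan(np.radians(c["fov_y"])/2)
h_=lambda X:(lambda P:np.array([c["cx"]+f*P[0]/P[2],c["cy"]+f*P[1]/P[2]]))(np.array(c["R"])@X+np.array(c["t"]))
globals()["proj"]=lambda c,X:h_(np.array(X))
r=LS(lambda v:(pr(v)-K).ravel(),[.535,.09,.055,.27]); print("housing top",r.x.round(4),"res",np.abs(r.fun).max().round(2))
# bore blob
roi=g[120:170,228:280]; b=(cv2.cvtColor(im,cv2.COLOR_BGR2HSV)[120:170,228:280,2]<185).astype(np.uint8)
k=max(cv2.findContours(b,0,1)[0],key=cv2.contourArea); e=cv2.fitEllipse(k); bu=(e[0][0]+228,e[0][1]+120); print("bore",bu,e[1])
n=(g[245:272,245:275]<50); y,x=np.where(n); nu=(x.mean()+245,y.mean()+245); print("neck",nu)
N=ray(c,*nu,s["position"][2]+.0235)
for z in (.050,.054,r.x[2]):
    B=ray(c,*bu,z); print(z,B, "from bushing axis",tool(s,B-N),"from tcp",tool(s,B-s["position"]))
print(N,s["position"])
E
```

```text
corners [[188.9, 58.8], [336.6, 81.0], [310.4, 218.9], [177.7, 202.0]]
housing top [0.5349 0.0891 0.0524 0.3231] res 0.51
bore (252.33540534973145, 143.70180892944336) (36.073116302490234, 36.971771240234375)
neck (np.float64(259.1597444089457), np.float64(258.15654952076676))
0.05 [0.5345827  0.08997943 0.05      ] from bushing axis [ 0.306 -0.041  0.843] from tcp [ 0.294 -0.037  0.686]
0.054 [0.53495606 0.09005763 0.054     ] from bushing axis [ 0.308 -0.041  0.816] from tcp [ 0.297 -0.036  0.659]
0.052405680450651616 [0.53480724 0.09002646 0.05240568] from bushing axis [ 0.307 -0.041  0.827] from tcp [ 0.296 -0.037  0.67 ]
[0.49626899 0.06407246 0.17643356] [0.49749887 0.06542063 0.15293356]
```

>>> {"api": "move_arm", "payload": {"motion": [0.15,-0.02,0,0,0,0,1,0.305,-0.04,0,0,0,0,1,0.305,-0.04,0,0,0,0,1,0.305,-0.04,0.2,0,0,0,1,0.305,-0.04,0.37,0,0,0,1,0.305,-0.04,0.37,0,0,0,1,0.305,-0.04,0.37,0,0,0,1,0.305,-0.04,0.37,0,0,0,1]}}

```text
time: 7.35
position: [0.5366, 0.0916, 0.0989]
eef_rot: [3.141, -0.002, 0.461]
contact_force: [0.6, -0.4, -2.7]
opening: 0.0271
gripper_force: 29.8
```

>>> {"api": "move_arm", "payload": {"motion": [0,0,0.02,0,0,0,1,0,0,0.035,0,0,0,1,0,0,0.035,0,0,0,1,0,0,0.035,0,0,0,1]}}

```text
time: 7.75
position: [0.5357, 0.0915, 0.0925]
eef_rot: [3.141, -0.0, 0.461]
contact_force: [1.0, -0.4, -2.4]
opening: 0.0276
gripper_force: 29.8
```

>>> {"api": "move_arm", "payload": {"motion": [0,0,0.01,0,0,0,1,0,0,0.02,0,0,0,1,0,0,0.02,0,0,0,1,0,0,0.02,0,0,0,1]}}

```text
time: 8.15
position: [0.5356, 0.0915, 0.0892]
eef_rot: [-3.142, 0.0, 0.461]
contact_force: [-0.1, -0.0, -2.4]
opening: 0.0276
gripper_force: 29.8
```

>>> {"api": "move_arm", "payload": {"motion": [0,0,0.01,0,0,0,1,0,0,0.02,0,0,0,1,0,0,0.02,0,0,0,1,0,0,0.02,0,0,0,1]}}

```text
time: 8.55
position: [0.5356, 0.0915, 0.0863]
eef_rot: [3.142, 0.0, 0.461]
contact_force: [-0.4, 0.7, -3.3]
opening: 0.0274
gripper_force: 29.8
```

>>> {"api": "move_arm", "payload": {"motion": [0,0,0.01,0,0,0,1,0,0,0.015,0,0,0,1,0,0,0.015,0,0,0,1,0,0,0.015,0,0,0,1]}}

```text
time: 8.95
position: [0.5357, 0.0915, 0.084]
eef_rot: [3.142, 0.0, 0.461]
contact_force: [-0.2, -0.0, -3.1]
opening: 0.0277
gripper_force: 29.8
```

>>> {"api": "move_arm", "payload": {"motion": [0,0,0.01,0,0,0,1,0,0,0.015,0,0,0,1,0,0,0.015,0,0,0,1,0,0,0.015,0,0,0,1]}}

```text
time: 9.35
position: [0.5357, 0.0915, 0.0818]
eef_rot: [3.142, 0.0, 0.461]
contact_force: [-0.5, -0.4, -2.4]
opening: 0.0274
gripper_force: 29.8
```

>>> {"api": "move_arm", "payload": {"motion": [0,0,0.01,0,0,0,1,0,0,0.02,0,0,0,1,0,0,0.02,0,0,0,1,0,0,0.02,0,0,0,1]}}

```text
time: 9.75
position: [0.5356, 0.0915, 0.0787]
eef_rot: [-3.142, 0.0, 0.461]
contact_force: [-0.8, -0.1, -1.8]
opening: 0.0274
gripper_force: 29.8
```

>>> {"api": "move_arm", "payload": {"motion": [0,0,0.01,0,0,0,1,0,0,0.02,0,0,0,1,0,0,0.02,0,0,0,1,0,0,0.02,0,0,0,1]}}

```text
time: 10.15
position: [0.5356, 0.0914, 0.0756]
eef_rot: [3.142, 0.0, 0.461]
contact_force: [0.0, -0.3, -4.0]
opening: 0.0275
gripper_force: 29.8
```

>>> {"api": "move_arm", "payload": {"motion": [0,0,0.01,0,0,0,1,0,0,0.015,0,0,0,1,0,0,0.015,0,0,0,1,0,0,0.015,0,0,0,1]}}

```text
time: 10.55
position: [0.5359, 0.0916, 0.0736]
eef_rot: [3.142, -0.0, 0.461]
contact_force: [-0.4, -0.4, -0.9]
opening: 0.0273
gripper_force: 29.8
```

>>> {"api": "move_arm", "payload": {"motion": [0,0,0.01,0,0,0,1,0,0,0.02,0,0,0,1,0,0,0.02,0,0,0,1,0,0,0.02,0,0,0,1]}}

```text
time: 10.95
position: [0.5356, 0.0915, 0.0704]
eef_rot: [-3.142, 0.0, 0.461]
contact_force: [-0.0, 0.1, -1.4]
opening: 0.0275
gripper_force: 29.8
```

>>> {"api": "move_arm", "payload": {"motion": [0,0,0.01,0,0,0,1,0,0,0.015,0,0,0,1,0,0,0.015,0,0,0,1]}}

```text
time: 11.25
position: [0.5356, 0.0915, 0.0682]
eef_rot: [3.142, 0.0, 0.461]
contact_force: [-0.3, -0.2, -0.7]
opening: 0.0273
gripper_force: 29.8
```

>>> {"api": "move_arm", "payload": {"motion": [0,0,0.005,0,0,0,1,0,0,0.01,0,0,0,1,0,0,0.01,0,0,0,1]}}

```text
time: 11.55
position: [0.5357, 0.0915, 0.0668]
eef_rot: [3.142, -0.0, 0.461]
contact_force: [-0.4, -0.7, 0.9]
opening: 0.0271
gripper_force: 29.8
```

>>> {"api": "move_arm", "payload": {"motion": [0,0,0.005,0,0,0,1,0,0,0.01,0,0,0,1,0,0,0.01,0,0,0,1]}}

```text
time: 11.85
position: [0.5357, 0.0915, 0.0652]
eef_rot: [3.142, 0.0, 0.461]
contact_force: [-0.0, 0.4, 0.7]
opening: 0.0272
gripper_force: 29.8
```

>>> {"api": "move_arm", "payload": {"motion": [0,0,0.007,0,0,0,1,0,0,0.007,0,0,0,1,0,0,0.007,0,0,0,1]}}

```text
time: 12.15
position: [0.5357, 0.0915, 0.0642]
eef_rot: [3.142, 0.0, 0.461]
contact_force: [-0.0, 0.6, -0.1]
opening: 0.0273
gripper_force: 29.8
```

>>> {"api": "move_arm", "payload": {"motion": [0,0,0.006,0,0,0,1,0,0,0.006,0,0,0,1,0,0,0.006,0,0,0,1]}}

```text
time: 12.45
position: [0.5356, 0.0915, 0.0633]
eef_rot: [3.142, 0.0, 0.461]
contact_force: [-0.2, -0.2, -0.1]
opening: 0.0276
gripper_force: 29.8
```

>>> {"api": "move_arm", "payload": {"motion": [0,0,0.004,0,0,0,1,0,0,0.004,0,0,0,1]}}

```text
time: 12.65
position: [0.5357, 0.0915, 0.0627]
eef_rot: [3.142, 0.0, 0.461]
contact_force: [-1.5, 0.2, 0.5]
opening: 0.0273
gripper_force: 29.9
```

>>> {"api": "move_arm", "payload": {"motion": [0,0,0.004,0,0,0,1,0,0,0.004,0,0,0,1]}}

```text
time: 12.85
position: [0.5357, 0.0915, 0.0621]
eef_rot: [-3.142, 0.0, 0.461]
contact_force: [0.5, 1.2, 1.2]
opening: 0.0272
gripper_force: 29.9
```

>>> {"api": "move_arm", "payload": {"motion": [0,0,0.004,0,0,0,1,0,0,0.004,0,0,0,1]}}

```text
time: 13.05
position: [0.5358, 0.0915, 0.0618]
eef_rot: [3.141, -0.0, 0.461]
contact_force: [-0.2, 0.2, 4.3]
opening: 0.0274
gripper_force: 29.8
```

>>> {"api": "move_arm", "payload": {"motion": [0,0,0.002,0,0,0,1,0,0,0.002,0,0,0,1]}}

```text
time: 13.25
position: [0.5358, 0.0915, 0.0618]
eef_rot: [3.141, -0.0, 0.461]
contact_force: [-1.5, -0.4, 5.4]
opening: 0.0272
gripper_force: 29.9
```

>>> {"api": "move_arm", "payload": {"motion": [0,0,0.004,0,0,0,1,0,0,0.004,0,0,0,1]}}

```text
time: 13.45
position: [0.5359, 0.0914, 0.0615]
eef_rot: [3.141, -0.0, 0.461]
contact_force: [-3.1, -1.2, 9.3]
opening: 0.0275
gripper_force: 29.9
```

>>> {"api": "move_arm", "payload": {"motion": [0,0,0.005,0,0,0,1,0,0,0.005,0,0,0,1]}}

```text
time: 13.65
position: [0.5361, 0.0913, 0.0612]
eef_rot: [3.141, -0.0, 0.46]
contact_force: [-3.9, -1.8, 12.8]
opening: 0.0271
gripper_force: 30.0
```

```bash
python3 - <<'E'
from h import *
s=env.observe(); print({k:np.round(s[k],3).tolist() for k in("time","position","eef_rot","contact_force","ft_torque","opening")})
o=[]
for n in ["wrist","scene"]:
  c=env.read_camera(n); i=c["image"]
  if n=="scene":
    u,v=proj(c,[.535,.09,.055]).astype(int); i=cv2.resize(i[v-30:v+30,u-40:u+40],(512,384),interpolation=cv2.INTER_CUBIC)
  o.append(i)
cv2.imwrite("pics/i.png",cv2.resize(np.hstack(o),(800,300)))
E
```

```text
{'time': 13.65, 'position': [0.536, 0.091, 0.061], 'eef_rot': [3.141, -0.0, 0.46], 'contact_force': [-3.852, -1.772, 12.792], 'ft_torque': [-0.147, 0.738, -0.051], 'opening': 0.027}
```

View pics/i.png

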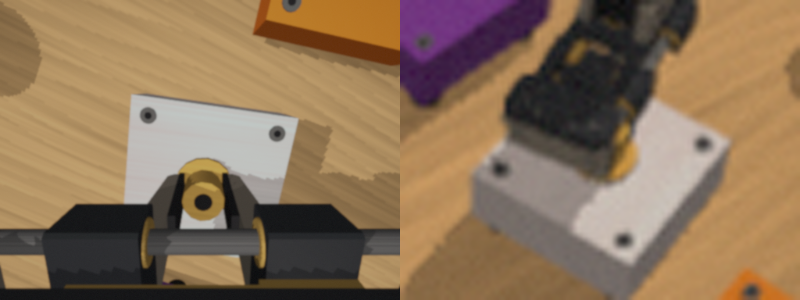

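The scene crop shows the flange on the block's top with the neck between the fingers. The push is rising steadily, so I'll bring it to 20 N and hold.

>>> {"api": "move_arm", "payload": {"motion": [0,0,0.005,0,0,0,1,0,0,0.005,0,0,0,1]}}

```text
time: 13.95
position: [0.5362, 0.0912, 0.061]
eef_rot: [3.141, -0.001, 0.46]
contact_force: [-4.3, -2.4, 18.1]
opening: 0.0272
gripper_force: 30.0
```

>>> {"api": "move_arm", "payload": {"motion": [0,0,0.003,0,0,0,1,0,0,0.003,0,0,0,1]}}

```text
time: 14.15
position: [0.5362, 0.0912, 0.061]
eef_rot: [3.14, -0.001, 0.46]
contact_force: [-5.6, -2.4, 21.1]
opening: 0.027
gripper_force: 30.0
```

>>> {"api": "move_arm", "payload": {"motion": [0,0,-0.001,0,0,0,1,0,0,-0.001,0,0,0,1,0,0,-0.001,0,0,0,1,0,0,-0.001,0,0,0,1]}}

```text
time: 14.55
position: [0.5362, 0.0912, 0.061]
eef_rot: [3.14, -0.001, 0.46]
contact_force: [-4.7, -3.1, 19.3]
opening: 0.0273
gripper_force: 30.0
```

>>> {"api": "move_arm", "payload": {"motion": [0,0,0,0,0,0,1,0,0,0,0,0,0,1,0,0,0,0,0,0,1,0,0,0,0,0,0,1,0,0,0,0,0,0,1]}}

```text
time: 15.05
position: [0.5362, 0.0912, 0.061]
eef_rot: [3.14, -0.001, 0.46]
contact_force: [-5.2, -2.5, 20.1]
opening: 0.0274
gripper_force: 30.0
```

Held steady at 20 N. A side load of about 5 N remains, so I'll relieve it while still pushing, to rule out wedging.

>>> {"api": "move_arm", "payload": {"motion": [-0.003,0,0,0,0,0,1,-0.005,0,0,0,0,0,1,-0.005,0,0,0,0,0,1]}}

```text
time: 15.35
position: [0.5362, 0.0912, 0.061]
eef_rot: [3.14, -0.002, 0.46]
contact_force: [-3.3, -1.4, 16.8]
opening: 0.0271
gripper_force: 30.0
```

>>> {"api": "move_arm", "payload": {"motion": [-0.004,0,0.003,0,0,0,1,-0.006,0,0.006,0,0,0,1,-0.006,0,0.006,0,0,0,1]}}

```text
time: 15.65
position: [0.5363, 0.0912, 0.0609]
eef_rot: [3.14, -0.004, 0.46]
contact_force: [-3.7, -1.4, 22.2]
opening: 0.0273
gripper_force: 30.0
```

>>> {"api": "move_arm", "payload": {"motion": [0,0,0,0,0,0,1,0,0,0,0,0,0,1,0,0,0,0,0,0,1]}}

```text
time: 15.95
position: [0.5362, 0.0912, 0.0609]
eef_rot: [3.14, -0.004, 0.46]
contact_force: [-4.2, -2.1, 21.9]
opening: 0.0274
gripper_force: 30.0
```

>>> {"api": "move_arm", "payload": {"motion": [0,0,-0.002,0,0,0,1,0,0,-0.002,0,0,0,1,0,0,-0.002,0,0,0,1,0,0,-0.002,0,0,0,1,0,0,-0.002,0,0,0,1,0,0,-0.002,0,0,0,1,0,0,-0.002,0,0,0,1,0,0,-0.002,0,0,0,1]}}

```text
time: 16.75
position: [0.5363, 0.0912, 0.061]
eef_rot: [3.14, -0.004, 0.46]
contact_force: [-2.1, -1.4, 19.8]
opening: 0.0274
gripper_force: 30.0
```

>>> {"api": "move_arm", "payload": {"motion": [0.005,0,-0.006,0,0,0,1,0.008,0,-0.011,0,0,0,1,0.008,0,-0.011,0,0,0,1]}}

```text
time: 17.05
position: [0.5362, 0.0912, 0.061]
eef_rot: [3.141, -0.002, 0.46]
contact_force: [-0.6, -0.5, 9.9]
opening: 0.0274
gripper_force: 30.0
```

>>> {"api": "move_arm", "payload": {"motion": [0,0,-0.004,0,0,0,1,0,0,-0.008,0,0,0,1,0,0,-0.008,0,0,0,1]}}

```text
time: 17.35
position: [0.536, 0.0912, 0.0611]
eef_rot: [3.141, -0.001, 0.46]
contact_force: [2.8, -1.0, -0.0]
opening: 0.0267
gripper_force: 30.0
```

>>> {"api": "move_arm", "payload": {"motion": [0,0,0,0,0,0,0,0,0,0,0,0,0,0,0,0,0,0,0,0,0,0,0,0,0,0,0,0]}}

```text
time: 17.75
position: [0.5348, 0.0913, 0.0609]
eef_rot: [-3.141, 0.001, 0.461]
contact_force: [-0.2, -0.2, -0.3]
opening: 0.046
gripper_force: 0.0
```

>>> {"api": "move_arm", "payload": {"motion": [0,0,-0.05,0,0,0,0,0,0,-0.25,0,0,0,0,0,0,-0.5,0,0,0,0,-0.3,0,-0.7,0,0,0,-0.5,-0.6,0,-0.7,0,0,0,-0.5,-0.6,0,-0.7,0,0,0,-0.5,-0.6,0,-0.7,0,0,0,-0.5]}}

```text
time: 18.45
position: [0.4546, 0.0509, 0.1671]
eef_rot: [3.141, -0.002, 0.46]
contact_force: [0.9, -0.5, 0.6]
opening: 0.069
gripper_force: 0.0
```

```bash
python3 - <<'E'
from h import *
s=env.observe(); print({k:np.round(s[k],3).tolist() for k in("time","position","contact_force","opening")})
c=env.read_camera("wrist"); print([(d["xyz"],d["confidence"]) for d in env.mark_of("wrist","bushing")])
print("seated flange/neck",proj(c,[.535,.09,.0574]),proj(c,[.535,.09,.0834]))
d=env.read_camera("scene"); u,v=proj(d,[.535,.09,.055]).astype(int); i=cv2.resize(d["image"][v-24:v+24,u-32:u+32],(512,384),interpolation=cv2.INTER_CUBIC)
cv2.imwrite("pics/j.png",cv2.resize(np.hstack([c["image"],i]),(800,300)))
E
```

```text
{'time': 18.45, 'position': [0.455, 0.051, 0.167], 'contact_force': [0.863, -0.495, 0.615], 'opening': 0.069}
[([0.5355, 0.0954, 0.0309], 0.89)]
seated flange/neck [259.7  89.2] [259.7  86.6]
```

View pics/j.png

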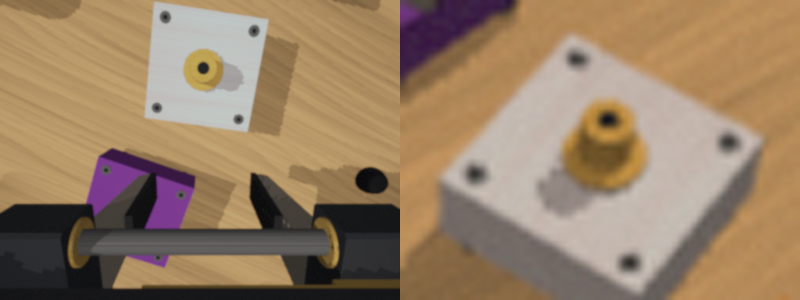

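The flange (203,69 in the wrist view) sits upright on the silver block with no visible gap, the gripper is clear, and the bystanders haven't been moved. I'm handing it in.

```bash
python3 -c "
from station import env
print(env.finish_job())"
```

```text
the job is handed in; nothing more can be done
None
```

The bushing is pressed into the aluminium housing and looks flush, it was held at about 20 N for over half a second (highest reading 22 N), and the job was handed in about 18.5 s into the run; no verdict was returned.

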